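# Close up the row of polished valve bodies and zero the batch counter

### The arm

A 6-joint arm with a two-finger parallel gripper is mounted at the origin on the work surface. World frame = base frame: x ahead of the robot, y to its left, z up, the work surface at z = 0. Lengths are in m, angles in degrees, forces in N, time in s.
With the tool pointing down it reaches from about 0.375 to 0.9 m from the base axis. Payload 3.1 kg.
Tool frame: the origin (TCP) lies between the finger pads; the fingertips stand 11 mm ahead of it and the grasp point (between the pads) lies 8 mm behind it; z points along the fingers, y is the line along which they close (so a half turn about z gives the same grasp; the last joint's range is limited). The gripper opens to 87 mm and grips with 3 to 60 N. Pads are 19 mm wide; open, the fingers measure 117 mm over their backs; the gripper's body (75 mm by 190 mm) begins 51 mm behind the grasp point.
Start: joints at [56.293, 30.224, 82.088, -0, 67.689, -10.227], TCP at [0.249, 0.573, 0.202] pointing down, gripper open.
Joint ranges: [-176.69, 176.69], [-43.24, 126.21], [12.49, 139.97], [-82, 262], [0, 151.66], [-163.58, 163.58]. Speed limits (degrees/s): [159.86, 159.86, 180, 180, 180, 180].

### API

Orientations are given as a 3x3 rotation matrix whose columns are the frame's x, y, z axes.
In Python, from rig import bot, viewer, workorder, models gives the robot as it stands.
- The arm moves only by the shell command python3 -m jog 'ROWS'. ROWS is JSON, a list of rows, each a list of 7 numbers: the opening, from 0 (shut) to 1 (fully open), then the shift along the tool's x, y, z in m, then the turn, a rotation vector about the tool's x, y, z in degrees. In form: [[claw, x, y, z, ax, ay, az], ...]. A call has 1 to 20 rows; each row is the pose to reach, as a shift and turn from the pose commanded when the call began, along the tool's axes at that moment; what a row does not reach only later rows make up. A row lasts 1/8 s, in which the tool goes at most 62.5 mm and 10.7 degrees, less where a joint would pass 70% of its speed; a pose out of reach is approached as far as the arm can. A call with a gripper value outside its range is refused whole. The fingers move at their own pace and stop on an object; the grip force is fixed at half the most. Time passes only in rows, so rows that repeat a pose let the fingers close. It gives the time, the measured TCP pose, the force, the opening and the grip force at its end, in the units of the state.
- bot.read_state(): the state, without advancing time (a new reading comes with each control period).
- viewer.capture(name): name is "scene" or "top" or "wrist"; returns (picture, depth): 420x560x3 uint8, blue, green, red; 420x560 float32, m along the optical axis (not along the pixel's ray), 0 where there is no reading.
- viewer.camera_info(name): a dict with "fx", "fy", "cx", "cy" (pixels), "world_to_cam" (4x4, takes a point from world to camera coordinates). Camera axes: x right, y down, z forward; pixel columns grow to the right and rows downward; lengths in m; the calibration is good to about 2 mm. A picture is of the moment at which its call begins: read the wrist's pose just before it. camera_info takes no time and is no camera call; for the wrist camera it gives the pose at the moment of the call.
- workorder.hand_in(): hands the job in; it is judged then, once.
Trained networks look in the newest picture that a camera, given by its name, has taken for a name from the list of things; names that differ only in an ending like _2 or _b are one class to them, and where a whole thing is asked for, a point or a joint stands for the part that bears it (a point fixed in the world has none). Each returns a list of dicts, best first, with "p" (0 to 1); they miss things now and then, are a little off and sometimes report something else, mostly with a low value. They report only what shows in the picture. A call takes as long as a camera call. They do not tell look-alikes from the thing itself.
- models.outline_of(camera, thing): "mask" (420x560 bool, what is visible of it).
- models.tip_of(camera, thing): "xyz" ([x, y, z] in m, in world coordinates, good to about 4 mm: a listed point, or the origin of a listed thing).
The state is a dict: "time_s": time; "joint_positions": joint angles; "qvel": joint speeds; "tau": joint torques, N m; "position": TCP position; "tcp_rot": TCP orientation; "force": force on the tool from outside, world axes, zero at the start; "moment": the same for the moment, N m; "opening": opening from 0.0 (shut) to 1.0 (fully open); "grasp_force": force on a finger pad.
Only numpy, scipy, OpenCV 4.12 (cv2) and the standard library are available. Lean on these libraries where they do the work, as an engineer would, in place of code of your own. Each camera call takes 0.05 s, during which the arm holds its last target. There are 200 camera calls.

### The job

Close off this polishing batch: slide the four polished aluminium valve bodies along the rack, without lifting or ramming them, into one neat row, side by side without gaps, fully home under the yellow lip against the back fence and tight up to the left end wall. Also turn the batch counter's black reset knob back to its zero stop. Leave everything else on the bench where it is.

Things in the scene. Friction and masses are not known exactly. Their poses are not given: they have to be found in the camera images.
- rack: Low fixed shelf, open at its front and right end. Origin: centre of underside; x towards the back fence, y towards the left end wall. Blue deck x -80..78, y -170..168, top at z 20. Grey back fence: inner face x = 70, 69 high, with a yellow lip over the deck (x 52..76, z 64..69). Grey left end wall: inner face y = 160, 8 thick, x -80..70, 60 high.
- rack_corner (a point): Inner corner of the rack on the deck's top, where back fence and left end wall meet; axes as the rack's. The finished row lies at x -90..0, y -176..0 from here.
- block1: Polished aluminium valve body no. 1 from the left at the start (all four alike): block 90 long (its x, towards the back fence) by 44 wide (y) by 40 high, about 0.25 kg, three dark ports along its top, brass plug in its front. Origin: centre of its underside. It stands on the rack's deck.
- block2: Polished aluminium valve body no. 2 from the left at the start (all four alike): block 90 long (its x, towards the back fence) by 44 wide (y) by 40 high, about 0.25 kg, three dark ports along its top, brass plug in its front. Origin: centre of its underside. It stands on the rack's deck.
- block3: Polished aluminium valve body no. 3 from the left at the start (all four alike): block 90 long (its x, towards the back fence) by 44 wide (y) by 40 high, about 0.25 kg, three dark ports along its top, brass plug in its front. Origin: centre of its underside. It stands on the rack's deck.
- block4: Polished aluminium valve body no. 4 from the left at the start (all four alike): block 90 long (its x, towards the back fence) by 44 wide (y) by 40 high, about 0.25 kg, three dark ports along its top, brass plug in its front. Origin: centre of its underside. It stands on the rack's deck.
- counter: Green batch counter box fixed to the bench, left or right of the rack: 90 (x) by 110 (y) by 45 high, window with white digit tiles on its front (-x), red zero mark on its top. Origin: centre of its underside. The black reset knob stands in the middle of its top.
- reset_knob (a joint): Angle of the reset knob in rad: 0 at its zero stop, where the bar grip lies along the counter's x axis in line with the red mark; it grows as the knob turns clockwise seen from above. Zeroing turns it anticlockwise.
- reset_knob_grip (a point): On the knob's axis, at the height to grip its bar. The bar is 42 long, 14 wide, 38 tall over the knob's 44 mm disc base; its top is 89 above the bench, this point 82, the disc's top 59. The bar turns with the knob; the white line on it marks its pointing end (towards -x of the counter at zero).
- jar: Jar with red cap, 68 across, 75 high. Loose bystander, not to be disturbed. Origin: centre of its underside.
- green_bar: Green polishing-compound bar 40 x 120 x 30 high. Loose bystander, not to be disturbed. Origin: centre of its underside.
- brown_bar: Red-brown polishing-compound bar 120 x 40 x 30 high. Loose bystander, not to be disturbed. Origin: centre of its underside.
- brush: Hand brush lying behind the rack. Loose bystander, not to be disturbed. Origin: centre of its underside.
- wrench: Steel wrench lying to the left. Loose bystander, not to be disturbed. Origin: centre of its underside.
- bottle: Bottle with blue cap, 60 across, 150 high, behind the rack. Loose bystander, not to be disturbed. Origin: centre of its underside.
Things that resemble listed ones, but are neither listed nor needed, are in the scene too. What is shaped like the block3 but blue is not meant. What is shaped like the block4 but purple is not meant.

How it is judged:
By the outcome, as a careful person would: the job done as asked, in the order asked, and still so for the second after the job is handed in, with the robot touching nothing.
It also fails if it takes over 72 s, if anything falls off the work surface, if the arm or the gripper's body presses on something with over 40 N, if the wrist force passes 120 N, or if a joint passes its speed limit or range.

## Working session

There is one attempt and no reset: what is moved stays moved. The work goes in short steps, Python scripts to look and compute and a shell command to move; the robot and the scene stay as the last step left them, time stands still between calls to the robot, and variables do not carry over. Pictures are saved under pics/ and viewed, at most 10 in all, crops included, and the job is handed in when it is done.

```bash
mkdir -p pics; ls
python3 - <<'E'
from rig import bot,viewer,models
import cv2,numpy as np
s=bot.read_state();print(s['time_s'],s['position'],s['tcp_rot'],s['opening'],s['force'])
for c in ('scene','top'):
    p,d=viewer.capture(c);cv2.imwrite(f'pics/{c}0.png',p);np.save(f'pics/{c}0d.npy',d)
    for t in ('rack','rack_corner','block1','counter','reset_knob_grip','jar','green_bar','brown_bar','brush','wrench','bottle'):
        try:
            for r in models.tip_of(c,t)[:6]:print(c,t,round(r['p'],2),np.round(r['xyz'],3))
        except Exception as e:print(c,t,e)
print(bot.read_state()['time_s'])
E
```

```text
pics
0.0 [0.24855448 0.57258287 0.20118207] [[-9.17181115e-01  3.98468757e-01 -1.20468396e-03]
 [ 3.98470398e-01  9.17179382e-01 -1.82284823e-03]
 [ 3.78563225e-04 -2.15191287e-03 -9.99997613e-01]] 1.0006431020044841 [ 0.09518907  0.67441736 -0.54487131]
scene rack 0.58 [ 0.407 -0.304  0.079]
scene rack_corner 0.78 [0.656 0.146 0.019]
scene block1 0.96 [ 0.584 -0.29   0.004]
scene block1 0.94 [0.598 0.028 0.022]
scene block1 0.85 [ 0.596 -0.042  0.021]
scene block1 0.82 [ 0.598 -0.112  0.021]
scene block1 0.8 [ 0.73  -0.285  0.003]
scene block1 0.67 [ 0.409 -0.036 -0.002]
scene counter 0.66 [ 0.403 -0.311 -0.001]
scene counter 0.49 [ 0.695  0.315 -0.002]
scene reset_knob_grip 0.54 [ 0.409 -0.305  0.082]
scene jar 0.89 [ 0.401  0.329 -0.001]
scene jar 0.66 [0.657 0.145 0.018]
scene green_bar 0.88 [ 0.694  0.315 -0.   ]
scene brown_bar 0.7 [ 0.64  -0.425  0.   ]
scene brush 0.61 [0.595 0.027 0.02 ]
scene brush 0.58 [0.785 0.117 0.005]
scene wrench 0.78 [0.647 0.471 0.004]
scene wrench 0.51 [0.401 0.33  0.002]
scene bottle 0.88 [ 0.78  -0.111  0.002]
scene bottle 0.47 [ 0.598 -0.043  0.021]
top rack 0.94 [ 0.603 -0.021 -0.001]
top rack_corner 0.61 [0.655 0.147 0.025]
top rack_corner 0.18 [ 0.778 -0.111  0.   ]
top block1 0.91 [ 0.412 -0.03   0.001]
top block1 0.9 [ 0.731 -0.286 -0.003]
top block1 0.87 [0.598 0.029 0.02 ]
top block1 0.81 [ 0.585 -0.288 -0.002]
top block1 0.69 [ 0.601 -0.111  0.019]
top block1 0.66 [ 0.602 -0.047  0.018]
top counter 0.86 [ 0.406 -0.309  0.   ]
top reset_knob_grip 0.51 [ 0.406 -0.306  0.084]
top jar 0.8 [0.403 0.332 0.001]
top green_bar 0.88 [ 0.697  0.312 -0.003]
top green_bar 0.29 [ 0.602 -0.046  0.022]
top brown_bar 0.69 [ 0.641 -0.424  0.   ]
top brush 0.67 [0.784 0.119 0.002]
top brush 0.48 [ 0.648  0.47  -0.001]
top wrench 0.87 [ 0.645  0.472 -0.003]
top bottle 0.87 [ 0.778 -0.109 -0.001]
1.2
```

View pics/scene0.png

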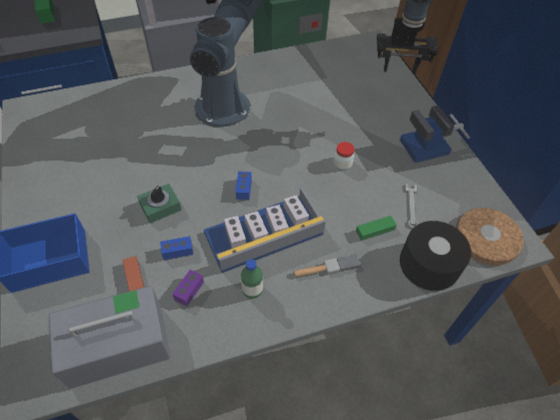

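View pics/top0.png

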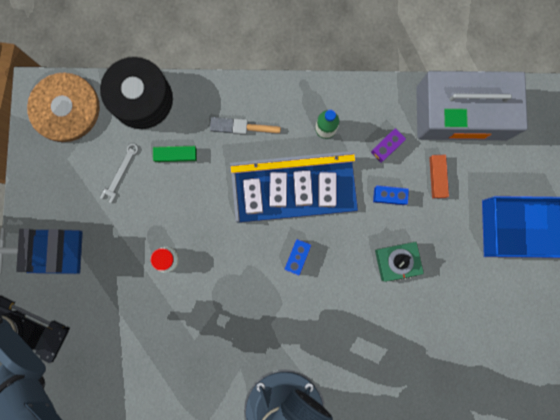

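The scene picture shows four silver blocks standing in the blue rack, with the yellow lip at about (270,238). The counter and knob are at (158,200), and the look-alikes are blue and purple. In the top picture the blocks are at (252,195), (277,189), (303,187) and (328,189), the rack is yawed by roughly 5°, and the knob is at (402,262).

```bash
cat > h.py <<'E'
import numpy as np,cv2
from rig import bot,viewer,models
from scipy.spatial.transform import Rotation as Ro
def cloud(c,d):
    i=viewer.camera_info(c) if isinstance(c,str) else c
    v,u=np.indices(d.shape);P=np.stack([(u-i['cx'])/i['fx']*d,(v-i['cy'])/i['fy']*d,d],-1)
    T=np.linalg.inv(np.array(i['world_to_cam']));return P@T[:3,:3].T+T[:3,3]
def rel(pos,yaw):  # yaw deg of tool y axis from world +y, tool down
    s=bot.read_state();R=np.array(s['tcp_rot']);y=np.radians(yaw)
    Y=np.array([-np.sin(y),np.cos(y),0]);Z=np.array([0,0,-1.]);G=np.stack([np.cross(Y,Z),Y,Z],1)
    print('shift',np.round(R.T@(np.array(pos)-s['position']),4),'turn',np.round(Ro.from_matrix(R.T@G).as_rotvec(degrees=True),2))
E
python3 - <<'E'
from h import *
d=np.load('pics/top0d.npy');p=cv2.imread('pics/top0.png');W=cloud('top',d)
x,y,z=W[...,0],W[...,1],W[...,2]
reg=(x>.48)&(x<.72)&(y>-.22)&(y<.18)
hsv=cv2.cvtColor(p,cv2.COLOR_BGR2HSV)
yel=reg&(hsv[...,0]>18)&(hsv[...,0]<34)&(hsv[...,1]>130)
print('lip z',np.median(z[yel]));
def rect(m):
    (c,s,a)=cv2.minAreaRect(W[m][:,:2].astype(np.float32));return np.round(c,4),np.round(s,4),round(a,2)
print('lip',rect(yel))
m=reg&(z>.05)&(z<.063)&(hsv[...,1]<70)
n,l,st,ce=cv2.connectedComponentsWithStats(m.astype(np.uint8))
for k in range(1,n):
    if st[k,4]>100:print(st[k,4],rect(l==k),np.median(z[l==k]))
i=viewer.camera_info('wrist');T=np.linalg.inv(i['world_to_cam']);s=bot.read_state()
R=np.array(s['tcp_rot']);print('cam in tool',np.round(R.T@(T[:3,3]-s['position']),3),np.round(R.T@T[:3,:3],2),i['fx'],viewer.camera_info('top')['fx'],'topz',np.linalg.inv(viewer.camera_info('top')['world_to_cam'])[:3,3])
rel([.56,-.03,.33],5.5)
E
```

```text
lip z 0.0675120867613157
lip (array([ 0.6638, -0.0166]), array([0.0188, 0.3366]), 6.25)
492 (array([ 0.599 , -0.0452]), array([0.091, 0.044]), 3.85) 0.058957332789126404
143 (array([0.5711, 0.1396]), array([0.1293, 0.0084]), 6.4) 0.05851971689828317
474 (array([0.5949, 0.0223]), array([0.0923, 0.0437]), 0.43) 0.05843725691689139
474 (array([ 0.5964, -0.1116]), array([0.0907, 0.0438]), 0.02) 0.058889580260061414
463 (array([0.5759, 0.0912]), array([0.0905, 0.0438]), 6.08) 0.058470100462012065
cam in tool [ 0.071 -0.002 -0.182] [[-0.   -0.97 -0.26]
 [ 1.   -0.   -0.  ]
 [ 0.   -0.26  0.97]] 300.42972977585043 538.4883498225917 topz [0.39029617 0.0179701  1.50816544]
shift [-0.5256 -0.4294 -0.1278] turn [  0.     0.   -28.98]
```

```bash
python3 -m jog '[[0.2,-0.1,-0.08,0,0,0,-6],[0.2,-0.25,-0.2,0,0,0,-15],[0.2,-0.52,-0.42,0,0,0,-29.5],[0.2,-0.52,-0.42,0,0,0,-29.5],[0.2,-0.52,-0.42,0,0,0,-29.5],[0.2,-0.52,-0.42,0,0,0,-29.5],[0.2,-0.52,-0.42,0,0,0,-29.5],[0.2,-0.52,-0.42,0,0,0,-29.5],[0.2,-0.52,-0.42,0,0,0,-29.5],[0.2,-0.52,-0.42,0,0,0,-29.5],[0.2,-0.52,-0.42,0,0,0,-29.5],[0.2,-0.52,-0.42,0,0,0,-29.5],[0.2,-0.52,-0.42,0,0,0,-29.5],[0.2,-0.52,-0.42,0,0,0,-29.5]]'
cat > look.py <<'E'
from h import *
import sys
i=viewer.camera_info('wrist');p,d=viewer.capture('wrist');n=sys.argv[1]
cv2.imwrite(f'pics/{n}.png',p);W=cloud(i,d);np.savez(f'pics/{n}.npz',W=W,p=p)
x,y,z=W[...,0],W[...,1],W[...,2];hsv=cv2.cvtColor(p,cv2.COLOR_BGR2HSV)
reg=(x>.47)&(x<.73)&(y>-.24)&(y<.18)&(d>0)
def rect(m):
    (c,s,a)=cv2.minAreaRect(W[m][:,:2].astype(np.float32));return np.round(c,4),np.round(s,4),round(a,2)
yel=reg&(hsv[...,0]>18)&(hsv[...,0]<34)&(hsv[...,1]>130)&(z>.05)
print('lip',rect(yel),np.median(z[yel]),yel.sum())
m=reg&(z>.052)&(z<.0625)&(hsv[...,1]<80);m=cv2.morphologyEx(m.astype(np.uint8),cv2.MORPH_OPEN,np.ones((3,3)))
k,l,st,ce=cv2.connectedComponentsWithStats(m)
for j in range(1,k):
    if st[j,4]>150:print(st[j,4],rect(l==j),round(float(np.median(z[l==j])),4),st[j,:4])
print(bot.read_state()['time_s'])
E
python3 look.py w1
```

```text
time_s: 2.95
position: [0.5577, -0.0178, 0.2021]
tcp_rot: [[-0.994, -0.106, -0.001], [-0.106, 0.994, 0.001], [0.001, 0.001, -1.0]]
force: [-0.4, 0.0, 0.7]
opening: 0.198
grasp_force: 0.0
lip (array([ 0.5324, -0.0228]), array([0.0301, 0.0779]), 24.06) 0.3196208543014476 4733
789 (array([0.5515, 0.1367]), array([0.091 , 0.0094]), 5.93) 0.0591 [408 158  19  80]
2381 (array([ 0.5863, -0.1119]), array([0.0705, 0.0444]), 1.3) 0.0594 [174 174  41  61]
2353 (array([0.5653, 0.0894]), array([0.0691, 0.0447]), 6.54) 0.0594 [351 176  45  59]
2276 (array([ 0.5987, -0.046 ]), array([0.0895, 0.0438]), 4.12) 0.0594 [232 183  40  77]
2127 (array([0.5942, 0.022 ]), array([0.0441, 0.0891]), 89.61) 0.0594 [287 185  49  75]
3.0
```

View pics/w1.png

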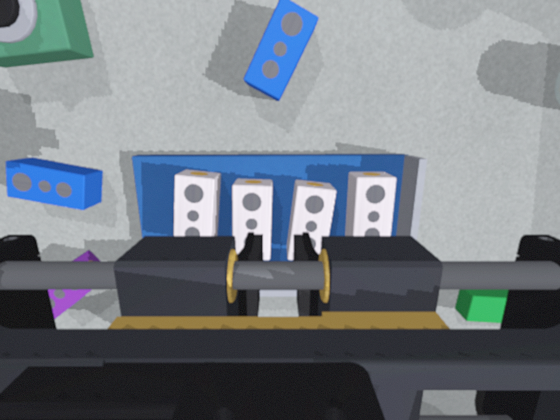

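The wrist picture agrees with the top view to about 1–2 mm. The block fronts are at pixel row ~180 and the gripper hides the fence. I'll start with block 1, pushing its front face squarely.

```bash
cat >> h.py <<'E'
def rk():
    s=bot.read_state();a=np.radians(6.2);d=np.array(s['position'])[:2]-[.6001,-.0225];R=np.array(s['tcp_rot'])
    print('t',round(s['time_s'],2),'rack x,y,z mm',np.round(1e3*np.array([d@[np.cos(a),np.sin(a)],d@[-np.sin(a),np.cos(a)],s['position'][2]]),1),'yaw',round(np.degrees(np.arctan2(-R[0,1],R[1,1])),2),'F',np.round(s['force'],1))
E
python3 -m jog '[[0.2,0.053,0.05,0,0,0,0],[0.2,0.053,0.106,0,0,0,0],[0.2,0.053,0.106,0.03,0,0,0],[0.2,0.053,0.106,0.09,0,0,0],[0.2,0.053,0.106,0.14,0,0,0],[0.2,0.053,0.106,0.164,0,0,0],[0.2,0.053,0.106,0.164,0,0,0],[0.2,0.046,0.106,0.164,0,0,0],[0.2,0.038,0.106,0.164,0,0,0],[0.2,0.030,0.106,0.164,0,0,0]]'; python3 -c "from h import *;rk()"
```

```text
time_s: 4.25
position: [0.5195, 0.0832, 0.0394]
tcp_rot: [[-0.994, -0.105, 0.003], [-0.105, 0.994, -0.0], [-0.003, -0.001, -1.0]]
force: [0.5, -0.6, 0.6]
opening: 0.199
grasp_force: 0.0
t 4.25 rack x,y,z mm [-68.8 113.8  39.4] yaw 6.03 F [ 0.5 -0.6  0.6]
```

```bash
python3 -m jog '[[0.2,-0.003,0,0,0,0,0],[0.2,-0.006,0,0,0,0,0],[0.2,-0.009,0,0,0,0,0],[0.2,-0.012,0,0,0,0,0],[0.2,-0.016,0,0,0,0,0],[0.2,-0.020,0,0,0,0,0],[0.2,-0.024,0,0,0,0,0],[0.2,-0.028,0,0,0,0,0],[0.2,-0.031,0,0,0,0,0],[0.2,-0.033,0,0,0,0,0],[0.2,-0.035,0,0,0,0,0],[0.2,-0.036,0,0,0,0,0]]'; python3 -c "from h import *;rk()"
```

```text
time_s: 5.75
position: [0.5536, 0.0869, 0.0381]
tcp_rot: [[-0.994, -0.105, 0.0], [-0.105, 0.994, 0.0], [-0.0, 0.0, -1.0]]
force: [-1.7, -0.1, 0.3]
opening: 0.199
grasp_force: 0.5
t 5.75 rack x,y,z mm [-34.5 113.8  38.1] yaw 6.02 F [-1.7 -0.1  0.3]
```

Pushing friction is about 1.7 N. I'll continue in small steps until the fence stops it.

```bash
python3 -m jog '[[0.2,-0.0015,0,0,0,0,0],[0.2,-0.003,0,0,0,0,0],[0.2,-0.0045,0,0,0,0,0],[0.2,-0.0055,0,0,0,0,0]]';python3 -c "from h import *;rk()"; python3 -m jog '[[0.2,-0.001,0,0,0,0,0],[0.2,-0.002,0,0,0,0,0]]'; python3 -c "from h import *;rk()"
```

```text
time_s: 6.25
position: [0.5591, 0.0875, 0.0381]
tcp_rot: [[-0.994, -0.105, 0.0], [-0.105, 0.994, -0.0], [-0.0, -0.0, -1.0]]
force: [-1.3, 0.8, 0.4]
opening: 0.2
grasp_force: 0.5
t 6.25 rack x,y,z mm [-28.9 113.8  38.1] yaw 6.02 F [-1.3  0.8  0.4]
time_s: 6.5
position: [0.5609, 0.0877, 0.0382]
tcp_rot: [[-0.994, -0.105, -0.0], [-0.105, 0.994, -0.0], [0.0, -0.0, -1.0]]
force: [-0.9, 0.6, 0.2]
opening: 0.198
grasp_force: 0.5
t 6.5 rack x,y,z mm [-27.1 113.8  38.2] yaw 6.02 F [-0.9  0.6  0.2]
```

```bash
python3 -m jog '[[0.2,-0.001,0,0,0,0,0],[0.2,-0.002,0,0,0,0,0]]'; python3 -c "from h import *;rk()";python3 -m jog '[[0.2,-0.001,0,0,0,0,0],[0.2,-0.002,0,0,0,0,0]]'; python3 -c "from h import *;rk()"
```

```text
time_s: 6.75
position: [0.5618, 0.0878, 0.038]
tcp_rot: [[-0.994, -0.105, -0.003], [-0.105, 0.994, -0.0], [0.003, 0.0, -1.0]]
force: [-3.6, -1.4, 1.4]
opening: 0.198
grasp_force: 1.9
t 6.75 rack x,y,z mm [-26.2 113.8  38. ] yaw 6.04 F [-3.6 -1.4  1.4]
time_s: 7.0
position: [0.5619, 0.0879, 0.0379]
tcp_rot: [[-0.994, -0.105, -0.006], [-0.105, 0.994, -0.0], [0.006, 0.0, -1.0]]
force: [-6.6, -2.7, 4.9]
opening: 0.197
grasp_force: 3.6
t 7.0 rack x,y,z mm [-26.  113.9  37.9] yaw 6.05 F [-6.6 -2.7  4.9]
```

```bash
python3 -m jog '[[0.2,0.02,0,0,0,0,0],[0.2,0.045,0,0,0,0,0],[0.2,0.045,-0.035,0,0,0,0],[0.2,0.045,-0.069,0,0,0,0],[0.2,0.042,-0.069,0,0,0,0],[0.2,0.036,-0.069,0,0,0,0],[0.2,0.033,-0.069,0,0,0,0],[0.2,0.030,-0.069,0,0,0,0],[0.2,0.027,-0.069,0,0,0,0],[0.2,0.024,-0.069,0,0,0,0],[0.2,0.020,-0.069,0,0,0,0],[0.2,0.016,-0.069,0,0,0,0],[0.2,0.012,-0.069,0,0,0,0],[0.2,0.009,-0.069,0,0,0,0],[0.2,0.007,-0.069,0,0,0,0],[0.2,0.006,-0.069,0,0,0,0],[0.2,0.005,-0.069,0,0,0,0]]'; python3 -c "from h import *;rk()"; python3 -m jog '[[0.2,-0.001,0,0,0,0,0],[0.2,-0.002,0,0,0,0,0]]'; python3 -c "from h import *;rk()"; python3 -m jog '[[0.2,-0.001,0,0,0,0,0],[0.2,-0.002,0,0,0,0,0]]'; python3 -c "from h import *;rk()"
```

```text
time_s: 9.12
position: [0.5671, 0.019, 0.0381]
tcp_rot: [[-0.994, -0.105, -0.0], [-0.105, 0.994, 0.0], [0.0, 0.0, -1.0]]
force: [-1.1, -0.2, 0.0]
opening: 0.197
grasp_force: 0.6
t 9.12 rack x,y,z mm [-28.4  44.8  38.1] yaw 6.02 F [-1.1 -0.2  0. ]
time_s: 9.38
position: [0.5692, 0.0192, 0.0381]
tcp_rot: [[-0.994, -0.105, -0.0], [-0.105, 0.994, 0.0], [0.0, 0.0, -1.0]]
force: [-1.8, 0.2, 1.1]
opening: 0.202
grasp_force: 0.6
t 9.38 rack x,y,z mm [-26.3  44.8  38.1] yaw 6.02 F [-1.8  0.2  1.1]
time_s: 9.62
position: [0.5694, 0.0194, 0.0379]
tcp_rot: [[-0.994, -0.105, -0.004], [-0.105, 0.994, -0.0], [0.004, 0.0, -1.0]]
force: [-5.6, -0.7, 2.6]
opening: 0.197
grasp_force: 2.6
t 9.62 rack x,y,z mm [-26.   44.9  37.9] yaw 6.05 F [-5.6 -0.7  2.6]
```

```bash
python3 -m jog '[[0.2,0.02,0,0,0,0,0],[0.2,0.046,0,0,0,0,0],[0.2,0.046,-0.035,0,0,0,0],[0.2,0.046,-0.068,0,0,0,0],[0.2,0.042,-0.068,0,0,0,0],[0.2,0.036,-0.068,0,0,0,0],[0.2,0.033,-0.068,0,0,0,0],[0.2,0.030,-0.068,0,0,0,0],[0.2,0.027,-0.068,0,0,0,0],[0.2,0.024,-0.068,0,0,0,0],[0.2,0.020,-0.068,0,0,0,0],[0.2,0.016,-0.068,0,0,0,0],[0.2,0.012,-0.068,0,0,0,0],[0.2,0.009,-0.068,0,0,0,0],[0.2,0.007,-0.068,0,0,0,0],[0.2,0.005,-0.068,0,0,0,0],[0.2,0.003,-0.068,0,0,0,0]]'; python3 -c "from h import *;rk()"; python3 -m jog '[[0.2,-0.001,0,0,0,0,0],[0.2,-0.002,0,0,0,0,0]]'; python3 -c "from h import *;rk()"; python3 -m jog '[[0.2,-0.001,0,0,0,0,0],[0.2,-0.002,0,0,0,0,0]]'; python3 -c "from h import *;rk()"
```

```text
time_s: 11.75
position: [0.5753, -0.0485, 0.0381]
tcp_rot: [[-0.994, -0.105, -0.0], [-0.105, 0.994, 0.0], [0.0, 0.0, -1.0]]
force: [-0.8, -0.4, -0.7]
opening: 0.203
grasp_force: 0.4
t 11.75 rack x,y,z mm [-27.5 -23.2  38.1] yaw 6.02 F [-0.8 -0.4 -0.7]
time_s: 12.0
position: [0.5766, -0.0484, 0.0381]
tcp_rot: [[-0.994, -0.105, -0.001], [-0.105, 0.994, 0.0], [0.001, 0.0, -1.0]]
force: [-2.2, -0.9, -0.4]
opening: 0.198
grasp_force: 1.3
t 12.0 rack x,y,z mm [-26.1 -23.2  38.1] yaw 6.03 F [-2.2 -0.9 -0.4]
time_s: 12.25
position: [0.5768, -0.0482, 0.0379]
tcp_rot: [[-0.994, -0.106, -0.005], [-0.106, 0.994, 0.0], [0.005, 0.001, -1.0]]
force: [-6.5, -2.6, 3.5]
opening: 0.199
grasp_force: 3.4
t 12.25 rack x,y,z mm [-25.9 -23.   37.9] yaw 6.06 F [-6.5 -2.6  3.5]
```

```bash
python3 -m jog '[[0.2,0.02,0,0,0,0,0],[0.2,0.057,0,0,0,0,0],[0.2,0.057,-0.035,0,0,0,0],[0.2,0.057,-0.065,0,0,0,0],[0.2,0.052,-0.065,0,0,0,0],[0.2,0.047,-0.065,0,0,0,0],[0.2,0.044,-0.065,0,0,0,0],[0.2,0.041,-0.065,0,0,0,0],[0.2,0.038,-0.065,0,0,0,0],[0.2,0.034,-0.065,0,0,0,0],[0.2,0.030,-0.065,0,0,0,0],[0.2,0.025,-0.065,0,0,0,0],[0.2,0.020,-0.065,0,0,0,0],[0.2,0.016,-0.065,0,0,0,0],[0.2,0.012,-0.065,0,0,0,0],[0.2,0.009,-0.065,0,0,0,0],[0.2,0.007,-0.065,0,0,0,0],[0.2,0.005,-0.065,0,0,0,0],[0.2,0.0035,-0.065,0,0,0,0]]'; python3 -c "from h import *;rk()"; python3 -m jog '[[0.2,-0.001,0,0,0,0,0],[0.2,-0.002,0,0,0,0,0]]'; python3 -c "from h import *;rk()"; python3 -m jog '[[0.2,-0.001,0,0,0,0,0],[0.2,-0.002,0,0,0,0,0]]'; python3 -c "from h import *;rk()"
```

```text
time_s: 14.62
position: [0.5827, -0.1132, 0.0381]
tcp_rot: [[-0.994, -0.105, -0.0], [-0.105, 0.994, 0.0], [0.0, 0.0, -1.0]]
force: [-1.8, -0.1, 0.4]
opening: 0.203
grasp_force: 0.8
t 14.62 rack x,y,z mm [-27.1 -88.2  38.1] yaw 6.02 F [-1.8 -0.1  0.4]
time_s: 14.88
position: [0.5839, -0.113, 0.0381]
tcp_rot: [[-0.994, -0.105, -0.002], [-0.105, 0.994, 0.0], [0.002, 0.0, -1.0]]
force: [-3.6, -0.8, 1.7]
opening: 0.198
grasp_force: 1.9
t 14.88 rack x,y,z mm [-25.9 -88.2  38.1] yaw 6.04 F [-3.6 -0.8  1.7]
time_s: 15.12
position: [0.5841, -0.1128, 0.0379]
tcp_rot: [[-0.994, -0.106, -0.005], [-0.106, 0.994, 0.0], [0.005, 0.001, -1.0]]
force: [-7.5, -2.9, 3.5]
opening: 0.199
grasp_force: 3.8
t 15.12 rack x,y,z mm [-25.7 -88.   37.9] yaw 6.07 F [-7.5 -2.9  3.5]
```

```bash
python3 -c "
from h import *
print(np.round(bot.read_state()['joint_positions'],1))"; python3 -m jog '[[0.2,0.02,0,0,0,0,0],[0.2,0.03,0,-0.03,0,0,0],[0.2,0.03,-0.02,-0.08,0,0,10],[0.2,0.01,-0.05,-0.1,0,0,20],[0.2,-0.044,-0.052,-0.1,0,0,30],[0.2,-0.044,-0.052,-0.1,0,0,40],[0.2,-0.044,-0.052,-0.1,0,0,50],[0.2,-0.044,-0.052,-0.1,0,0,60],[0.2,-0.044,-0.052,-0.1,0,0,70],[0.2,-0.044,-0.052,-0.1,0,0,80],[0.2,-0.044,-0.052,-0.1,0,0,90],[0.2,-0.044,-0.052,-0.1,0,0,90],[0.2,-0.044,-0.052,-0.1,0,0,90]]'; python3 -c "from h import *;rk()"
```

```text
[-2.160e+01  4.090e+01  9.330e+01 -1.000e-01  4.610e+01 -1.176e+02]
time_s: 16.75
position: [0.6363, -0.1599, 0.1383]
tcp_rot: [[-0.107, 0.994, 0.001], [0.994, 0.107, -0.0], [-0.0, 0.001, -1.0]]
force: [-0.6, 0.4, -0.2]
opening: 0.199
grasp_force: 0.0
t 16.75 rack x,y,z mm [  21.2 -140.5  138.3] yaw -83.84 F [-0.6  0.4 -0.2]
```

```bash
python3 -m jog '[[0.2,0,0,0.05,0,0,0],[0.2,0,0,0.09,0,0,0],[0.2,0,0,0.1,0,0,0],[0.2,0.008,0,0.1,0,0,0],[0.2,0.015,0,0.1,0,0,0],[0.2,0.018,0,0.1,0,0,0],[0.2,0.021,0,0.1,0,0,0],[0.2,0.024,0,0.1,0,0,0],[0.2,0.028,0,0.1,0,0,0],[0.2,0.032,0,0.1,0,0,0],[0.2,0.036,0,0.1,0,0,0],[0.2,0.040,0,0.1,0,0,0],[0.2,0.043,0,0.1,0,0,0],[0.2,0.046,0,0.1,0,0,0],[0.2,0.05,0,0.1,0,0,0],[0.2,0.054,0,0.1,0,0,0],[0.2,0.058,0,0.1,0,0,0],[0.2,0.062,0,0.1,0,0,0]]'; python3 -c "from h import *;rk()"; python3 -m jog '[[0.2,0.003,0,0,0,0,0],[0.2,0.006,0,0,0,0,0],[0.2,0.009,0,0,0,0,0],[0.2,0.013,0,0,0,0,0],[0.2,0.017,0,0,0,0,0],[0.2,0.021,0,0,0,0,0],[0.2,0.025,0,0,0,0,0],[0.2,0.028,0,0,0,0,0],[0.2,0.031,0,0,0,0,0],[0.2,0.034,0,0,0,0,0],[0.2,0.037,0,0,0,0,0]]';python3 -c "from h import *;rk()"
```

```text
time_s: 19.0
position: [0.6294, -0.0979, 0.0382]
tcp_rot: [[-0.105, 0.994, 0.0], [0.994, 0.105, -0.0], [-0.0, 0.0, -1.0]]
force: [0.4, -3.6, 2.8]
opening: 0.2
grasp_force: 2.1
t 19.0 rack x,y,z mm [ 20.9 -78.1  38.2] yaw -83.98 F [ 0.4 -3.6  2.8]
time_s: 20.38
position: [0.6255, -0.0621, 0.0382]
tcp_rot: [[-0.105, 0.994, 0.0], [0.994, 0.105, -0.001], [-0.001, 0.0, -1.0]]
force: [-0.7, -6.3, 2.6]
opening: 0.197
grasp_force: 3.2
t 20.38 rack x,y,z mm [ 21.  -42.2  38.2] yaw -83.96 F [-0.7 -6.3  2.6]
```

```bash
python3 -m jog '[[0.2,0.003,0,0,0,0,0],[0.2,0.006,0,0,0,0,0],[0.2,0.008,0,0,0,0,0],[0.2,0.01,0,0,0,0,0],[0.2,0.012,0,0,0,0,0]]'; python3 -c "from h import *;rk()"; python3 -m jog '[[0.2,0.0015,0,0,0,0,0],[0.2,0.003,0,0,0,0,0]]';python3 -c "from h import *;rk()"; python3 -m jog '[[0.2,0.001,0,0,0,0,0],[0.2,0.002,0,0,0,0,0]]';python3 -c "from h import *;rk()"
```

```text
time_s: 21.0
position: [0.6242, -0.0503, 0.0382]
tcp_rot: [[-0.105, 0.994, 0.0], [0.994, 0.105, -0.001], [-0.001, 0.0, -1.0]]
force: [0.8, -6.1, 3.1]
opening: 0.196
grasp_force: 3.3
t 21.0 rack x,y,z mm [ 20.9 -30.2  38.2] yaw -83.96 F [ 0.8 -6.1  3.1]
time_s: 21.25
position: [0.6239, -0.0473, 0.0382]
tcp_rot: [[-0.105, 0.994, 0.0], [0.994, 0.105, -0.001], [-0.001, -0.0, -1.0]]
force: [-0.4, -6.2, 1.3]
opening: 0.197
grasp_force: 3.3
t 21.25 rack x,y,z mm [ 20.9 -27.2  38.2] yaw -83.96 F [-0.4 -6.2  1.3]
time_s: 21.5
position: [0.6237, -0.0453, 0.0382]
tcp_rot: [[-0.105, 0.994, 0.0], [0.994, 0.105, -0.001], [-0.001, -0.0, -1.0]]
force: [-0.4, -6.7, 2.0]
opening: 0.198
grasp_force: 3.3
t 21.5 rack x,y,z mm [ 21.  -25.2  38.2] yaw -83.95 F [-0.4 -6.7  2. ]
```

```bash
for k in 1 2 3; do python3 -m jog '[[0.2,0.001,0,0,0,0,0],[0.2,0.002,0,0,0,0,0]]' >/dev/null;python3 -c "from h import *;rk()"; done
```

```text
t 21.75 rack x,y,z mm [ 21.  -24.4  38.3] yaw -83.91 F [ -1.3 -11.3   2.9]
t 22.0 rack x,y,z mm [ 21.2 -24.   38.4] yaw -83.86 F [ -1.2 -14.1   2.1]
t 22.25 rack x,y,z mm [ 21.2 -23.7  38.4] yaw -83.82 F [ -2. -19.   1.]
```

```bash
python3 -m jog '[[0.2,-0.01,0,0,0,0,0],[0.2,-0.03,0,0,0,0,0],[0.2,-0.03,0,-0.06,0,0,0],[0.2,-0.03,0,-0.12,0,0,0],[0.2,0,0,-0.18,0,0,-10],[0.2,0.05,0,-0.18,0,0,-20],[0.2,0.09,0,-0.18,0,0,-30],[0.2,0.09,0,-0.18,0,0,-40],[0.2,0.09,0,-0.18,0,0,-50],[0.2,0.09,0,-0.18,0,0,-60],[0.2,0.09,0,-0.18,0,0,-70],[0.2,0.09,0,-0.18,0,0,-80],[0.2,0.09,0,-0.18,0,0,-89.7],[0.2,0.09,0,-0.18,0,0,-89.7],[0.2,0.09,0,-0.18,0,0,-89.7]]' >/dev/null;python3 -c "from h import *;rk()"; python3 look.py w2; python3 -c "
import cv2;p=cv2.imread('pics/w2.png');cv2.imwrite('pics/w2c.png',cv2.resize(p[60:300,130:430],None,fx=2.5,fy=2.5,interpolation=3))"
```

```text
t 24.12 rack x,y,z mm [ 21.   71.8 217.8] yaw 5.58 F [0.  0.9 0.3]
lip (array([ 0.628 , -0.0208]), array([0.0921, 0.3381]), 6.27) 0.3263055900836042 9125
10394 (array([0.5825, 0.0518]), array([0.133 , 0.1846]), 6.28) 0.0595 [202  98 166 120]
24.175
```

View pics/w2c.png

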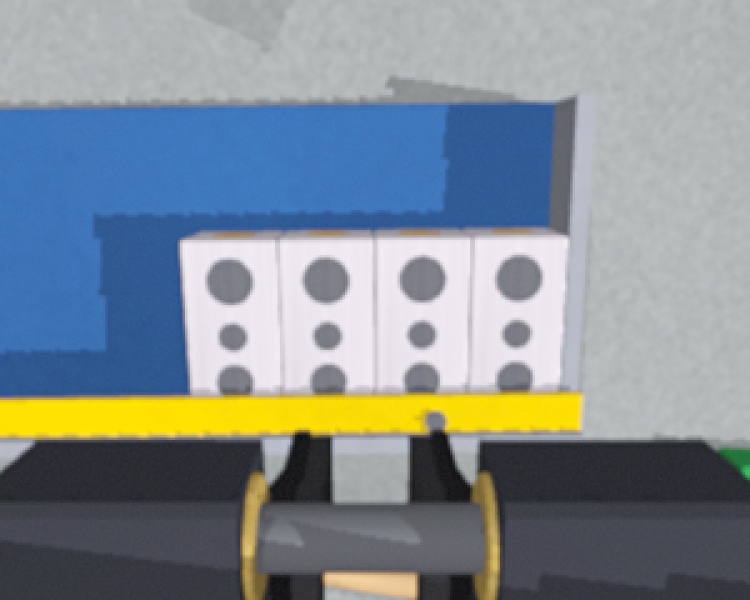

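The row is closed up: the four blocks are at crop x 180–568 with their ports aligned, the right-hand block touches the end wall, and the back ends are under the lip. I'll measure the front faces per block.

Run:
```python
from h import *
f=np.load('pics/w2.npz');W=f['W'];p=f['p'];a=np.radians(6.2)
D=W[...,:2]-[.6001,-.0225];X=D@[np.cos(a),np.sin(a)];Y=D@[-np.sin(a),np.cos(a)];Z=W[...,2]
m=(Z>.055)&(Z<.063)&(X>-.06)&(X<.06)
for y in np.arange(-.018,.162,.008):
    k=m&(abs(Y-y)<.002)
    if k.sum()>20: print(round(y*1e3),round(1e3*X[k].min(),1),end='; ')
k=m&(X<.04)&(X>-.01);print('\nY range',Y[k].min(),Y[k].max())
k=(Z>.064)&(Z<.072)&(X>.03)&(X<.09);print('lip X',np.percentile(X[k],[2,98]),'Y',np.percentile(Y[k],[.5,99.5]))
```

```text
-10 -16.8; -2 -16.7; 6 -16.7; 14 -16.6; 22 -16.6; 30 -16.5; 38 -16.4; 46 -16.3; 54 -16.2; 62 -16.2; 70 -16.1; 78 -16.8; 86 -16.8; 94 -16.8; 102 -16.8; 110 -16.7; 118 -16.6; 126 -16.5; 134 -16.4; 142 -16.4; 150 -16.3; 158 -59.3; 
Y range -0.01648935439698028 0.16781906186445886
lip X [0.05527725 0.07363234] Y [-0.16847906  0.16622118]
```

Fronts are collinear at −16.5 mm, matching the seated contact, so the row is home. Next is the knob: I'll move to view it with the wrist camera.

```bash
python3 -c "
from h import *
rel([.45,-.30,.25],6)"
```

```text
shift [ 0.1969 -0.3335 -0.0322] turn [ 0.03 -0.04 -0.39]
```

```bash
python3 -m jog '[[0.6,0.05,-0.08,-0.03,0,0,0],[0.6,0.1,-0.16,-0.03,0,0,0],[0.6,0.15,-0.25,-0.03,0,0,0],[0.6,0.197,-0.333,-0.03,0,0,0],[0.6,0.197,-0.333,-0.03,0,0,0],[0.6,0.197,-0.333,-0.03,0,0,0],[0.6,0.197,-0.333,-0.03,0,0,0],[0.6,0.197,-0.333,-0.03,0,0,0]]'
cat > knob.py <<'E'
from h import *
import sys
n=sys.argv[1];i=viewer.camera_info('wrist');p,d=viewer.capture('wrist');W=cloud(i,d);Z=W[...,2]
r=models.tip_of('wrist','reset_knob_grip')
for q in r[:2]:print(q)
near=(np.hypot(W[...,0]-.407,W[...,1]+.306)<.1)
def rect(m):
    (c,s,a)=cv2.minAreaRect(W[m][:,:2].astype(np.float32));return np.round(c,4),np.round(s,4),round(a,2),m.sum(),np.median(W[m][:,2])
hsv=cv2.cvtColor(p,cv2.COLOR_BGR2HSV)
print('bar',rect(near&(Z>.08)&(Z<.095)))
print('disc',rect(near&(Z>.054)&(Z<.064)))
print('box',rect(near&(Z>.038)&(Z<.05)))
red=near&((hsv[...,0]<8)|(hsv[...,0]>172))&(hsv[...,1]>120)
if red.sum():print('red',W[red].mean(0),red.sum())
wh=near&(Z>.08)&(Z<.095)&(hsv[...,1]<50)&(hsv[...,2]>150)
if wh.sum():print('white',W[wh].mean(0),wh.sum())
v,u=np.argwhere(near).min(0);V,U=np.argwhere(near).max(0)
cv2.imwrite(f'pics/{n}.png',cv2.resize(p[v:V,u:U],None,fx=4,fy=4,interpolation=3)[:600,:800]);rk();print(u,v,U,V)
E
python3 knob.py k1
```

```text
time_s: 25.18
position: [0.4504, -0.3004, 0.248]
tcp_rot: [[-0.995, -0.097, 0.0], [-0.097, 0.995, 0.001], [-0.0, 0.001, -1.0]]
force: [-0.4, 0.1, -0.1]
opening: 0.597
grasp_force: 0.0
{'xyz': [0.4062, -0.3132, 0.0862], 'p': 0.62}
bar (array([ 0.4029, -0.3109]), array([0.0141, 0.0416]), 45.44, np.int64(462), np.float64(0.08818209325705706))
disc (array([ 0.4024, -0.3101]), array([0.043 , 0.0416]), 46.79, np.int64(561), np.float64(0.05839309980132584))
box (array([ 0.4029, -0.311 ]), array([0.0899, 0.1101]), 11.83, np.int64(4344), np.float64(0.0444866824858437))
red [ 0.3857628  -0.32383775  0.12623673] 27
white [ 0.39619756 -0.30336396  0.08866198] 51
t 25.27 rack x,y,z mm [-178.  -258.3  248. ] yaw 5.75 F [ 0.8 -0.5 -0.5]
0 1 559 419
```

View pics/k1.png

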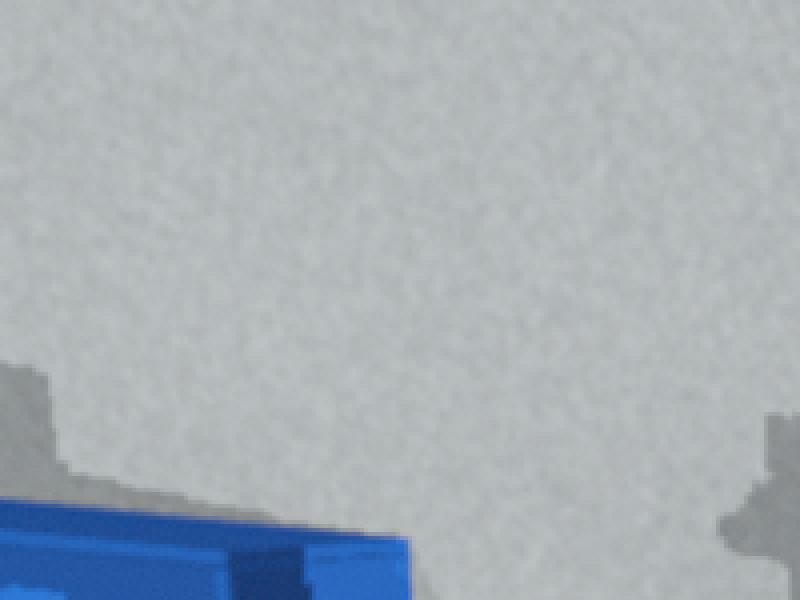

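Run:
```python
from h import *
i=viewer.camera_info('wrist');p,d=viewer.capture('wrist');W=cloud(i,d)
m=(np.hypot(W[...,0]-.403,W[...,1]+.311)<.08)&(W[...,2]>.02)&(W[...,2]<.1)
v,u=np.argwhere(m).min(0);V,U=np.argwhere(m).max(0);print(u,v,U,V)
a=cv2.resize(p[v:V,u:U],(380,380),interpolation=3)
q=cv2.imread('pics/top0.png')[235:290,370:430];b=cv2.resize(q,(380,380),interpolation=3)
cv2.imwrite('pics/k2.png',np.hstack([a,b]))
```

```text
226 100 318 180
```

View pics/k2.png

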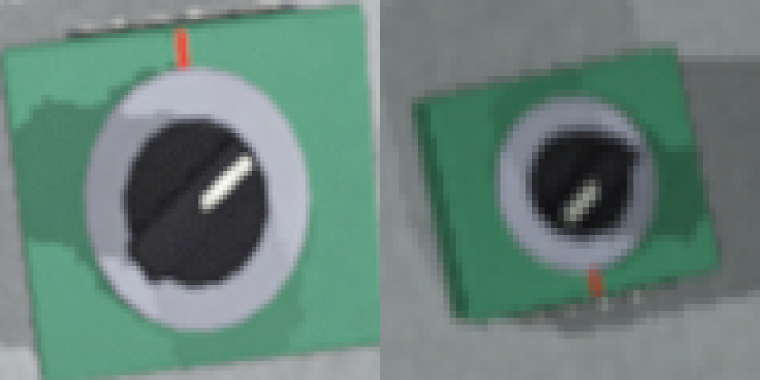

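In the wrist crop the red mark is straight up (counter −x) and the white line points upper right. That puts the knob about 56° clockwise of zero, and the top view agrees.

```bash
python3 -c "
from h import *
rel([.4027,-.3108,.074],-44.6)"
```

```text
shift [ 0.0495 -0.0078  0.174 ] turn [ 6.000e-02 -3.000e-02  5.041e+01]
```

```bash
python3 -m jog '[[0.5,0.02,-0.003,0,0,0,10],[0.5,0.0495,-0.008,0.02,0,0,20],[0.5,0.0495,-0.008,0.04,0,0,30],[0.5,0.0495,-0.008,0.06,0,0,40],[0.5,0.0495,-0.008,0.08,0,0,50.4],[0.5,0.0495,-0.008,0.12,0,0,50.4],[0.5,0.0495,-0.008,0.15,0,0,50.4],[0.5,0.0495,-0.008,0.165,0,0,50.4],[0.5,0.0495,-0.008,0.173,0,0,50.4],[0.5,0.0495,-0.008,0.173,0,0,50.4]]'; python3 -c "
from h import *
rel([.4027,-.3108,.074],-44.6)"
```

```text
time_s: 26.58
position: [0.4027, -0.3127, 0.0753]
tcp_rot: [[-0.712, 0.703, 0.0], [0.703, 0.712, -0.0], [-0.0, 0.0, -1.0]]
force: [0.0, -0.2, -0.6]
opening: 0.498
grasp_force: 0.0
shift [0.0013 0.0014 0.0013] turn [ 0.    0.02 -0.04]
```

Correct by 1.3 mm, then close.

```bash
python3 -m jog '[[0.5,0.0013,0.0014,0.0007,0,0,0],[0.3,0.0013,0.0014,0.0007,0,0,0],[0.1,0.0013,0.0014,0.0007,0,0,0],[0.05,0.0013,0.0014,0.0007,0,0,0],[0.05,0.0013,0.0014,0.0007,0,0,0],[0.05,0.0013,0.0014,0.0007,0,0,0],[0.05,0.0013,0.0014,0.0007,0,0,0]]'; python3 -c "
from h import *
s=bot.read_state();print(s['moment'],s['position'])"
```

```text
time_s: 27.45
position: [0.4023, -0.311, 0.0744]
tcp_rot: [[-0.711, 0.703, -0.0], [0.703, 0.711, 0.0], [0.0, 0.0, -1.0]]
force: [-1.0, -0.3, -0.4]
opening: 0.054
grasp_force: 0.0
[-0.01752865  0.05236062  0.00906984] [ 0.4022933  -0.31095945  0.07441959]
```

Run:
```python
from h import *
i=viewer.camera_info('scene');p,d=viewer.capture('scene')
q=np.array(i['world_to_cam'])@[.403,-.311,.08,1];u=int(i['cx']+i['fx']*q[0]/q[2]);v=int(i['cy']+i['fy']*q[1]/q[2])
a=cv2.resize(p[max(v-35,0):v+35,u-35:u+35],(390,390),interpolation=3)
p,d=viewer.capture('wrist');b=cv2.resize(p[80:420,110:450],(390,390),interpolation=3)
cv2.imwrite('pics/g.png',np.hstack([a,b]))
W=cloud('wrist',d);m=(np.hypot(W[...,0]-.4027,W[...,1]+.3108)<.06)
k=m&(W[...,2]>.08)&(W[...,2]<.095);print(k.sum());print(np.round(bot.read_state()['opening'],3))
```

```text
812
0.052
```

View pics/g.png

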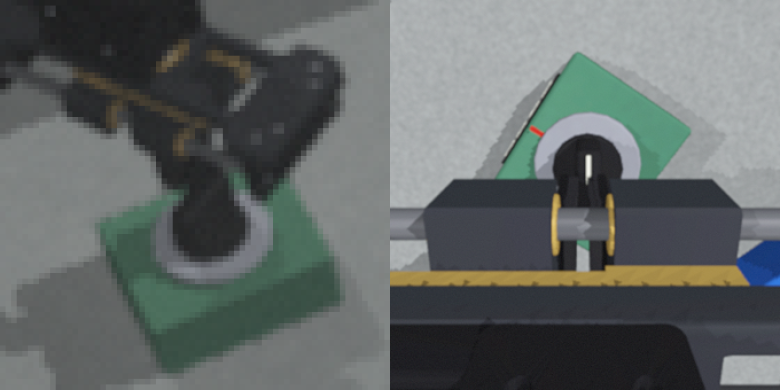

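The fingers straddle the bar, with the white line between them at about (588,165), but they aren't pressing yet. Close fully.

```bash
python3 -m jog '[[0,0,0,0,0,0,0],[0,0,0,0,0,0,0],[0,0,0,0,0,0,0]]'|tail -3
```

```text
force: [0.3, 0.1, 0.1]
opening: 0.005
grasp_force: 0.0
```

Run:
```python
from h import *
s=bot.read_state();i=viewer.camera_info('wrist');p,d=viewer.capture('wrist');W=cloud(i,d)
T=(W-s['position'])@np.array(s['tcp_rot'])
m=(abs(T[...,0])<.05)&(abs(T[...,1])<.04)&(T[...,2]<.02)&(T[...,2]>-.06)&(d>0)
# height map in tool frame: rows tool x, cols tool y (5mm), max world z(mm)
for x in range(-10,46,4):
    print(x,[int(1e3*W[...,2][k].max()) if (k:=m&(abs(T[...,0]*1e3-x)<2)&(abs(T[...,1]*1e3-y)<1.5)).any() else 0 for y in range(-24,25,3)])
v,u=np.argwhere(m).min(0);V,U=np.argwhere(m).max(0);print(u,v,U,V)
a=p[v:V,u:U];f=min(780/a.shape[1],580/a.shape[0]);cv2.imwrite('pics/g2.png',cv2.resize(a,None,fx=f,fy=f,interpolation=3))
```

```text
-10 [0, 0, 0, 0, 0, 0, 0, 0, 0, 0, 0, 0, 0, 0, 0, 0, 0]
-6 [0, 56, 58, 59, 0, 58, 59, 0, 0, 0, 0, 58, 58, 59, 59, 59, 0]
-2 [0, 59, 59, 59, 59, 59, 58, 0, 0, 0, 0, 60, 60, 59, 59, 59, 0]
2 [0, 58, 59, 59, 60, 59, 58, 117, 0, 0, 0, 59, 59, 59, 60, 59, 0]
6 [0, 58, 59, 59, 59, 59, 88, 120, 121, 88, 87, 59, 59, 59, 60, 58, 0]
10 [0, 0, 59, 59, 99, 131, 131, 129, 129, 131, 121, 59, 60, 59, 59, 59, 0]
14 [0, 0, 57, 59, 59, 59, 88, 90, 90, 89, 89, 59, 59, 59, 59, 0, 0]
18 [0, 0, 0, 0, 57, 59, 88, 89, 89, 89, 89, 80, 58, 57, 0, 0, 0]
22 [0, 0, 0, 0, 0, 0, 83, 88, 87, 87, 87, 58, 0, 0, 0, 0, 0]
26 [0, 0, 0, 0, 0, 0, 0, 0, 0, 0, 0, 0, 0, 0, 0, 0, 0]
30 [0, 0, 0, 0, 0, 0, 0, 0, 0, 0, 0, 0, 0, 0, 0, 0, 0]
34 [0, 0, 0, 0, 0, 0, 0, 0, 0, 0, 0, 0, 0, 0, 0, 0, 0]
38 [0, 0, 0, 0, 0, 0, 0, 0, 0, 0, 0, 0, 0, 0, 0, 0, 0]
42 [0, 0, 0, 0, 0, 0, 0, 0, 0, 0, 0, 0, 0, 0, 0, 0, 0]
251 196 312 260
```

View pics/g2.png

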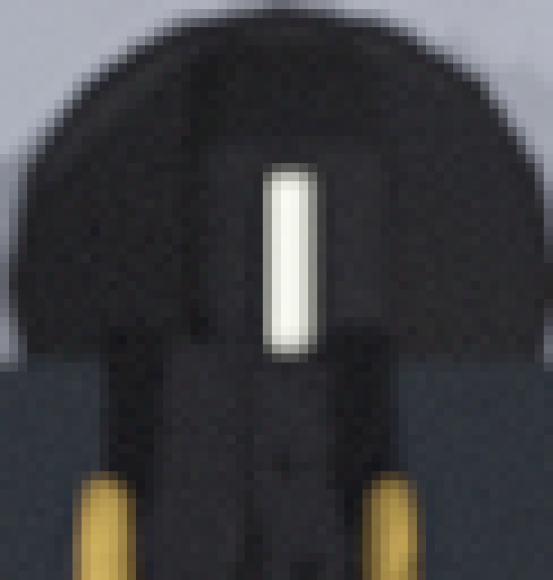

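```bash
python3 -m jog '[[0.45,0,0,0,0,0,0],[0.45,0,0,0,0,0,0],[0.45,0,0,0,0,0,0],[0.45,0,0,0,0,0,0]]'
python3 - <<'E'
from h import *
s=bot.read_state();i=viewer.camera_info('wrist');p,d=viewer.capture('wrist');W=cloud(i,d)
T=(W-s['position'])@np.array(s['tcp_rot'])
m=(abs(T[...,0])<.05)&(abs(T[...,1])<.06)&(T[...,2]<.03)&(T[...,2]>-.06)&(d>0)
for y in range(-48,49,4):
    k=m&(abs(T[...,1]*1e3-y)<2)&(abs(T[...,0])<.016)&(W[...,2]>.063)
    print(y,k.sum(),np.round(1e3*np.percentile(W[...,2][k],[0,5,50]),0) if k.any() else '',np.round(1e3*np.percentile(T[...,0][k],[0,5,50,100])) if k.any() else '')
v,u=np.argwhere(m).min(0);V,U=np.argwhere(m).max(0)
a=p[v-20:V+30,u:U];f=min(780/a.shape[1],580/a.shape[0]);cv2.imwrite('pics/g3.png',cv2.resize(a,None,fx=f,fy=f,interpolation=3))
E
```

```text
time_s: 28.48
position: [0.4023, -0.311, 0.0745]
tcp_rot: [[-0.711, 0.703, -0.0], [0.703, 0.711, -0.0], [0.0, -0.0, -1.0]]
force: [0.1, 0.2, -0.1]
opening: 0.375
grasp_force: 0.0
-48 0  
-44 0  
-40 0  
-36 0  
-32 1 [130. 130. 130.] [10. 10. 10. 10.]
-28 103 [ 96. 101. 125.] [10. 10. 10. 11.]
-24 260 [ 94.  97. 117.] [ 8.  9. 10. 11.]
-20 300 [ 95.  97. 113.] [-9. -3.  9. 10.]
-16 19 [ 98.  99. 111.] [-9. -9.  4.  9.]
-12 0  
-8 0  
-4 296 [84. 86. 88.] [-11. -10.   3.  16.]
0 266 [87. 88. 89.] [-11.  -9.   4.  16.]
4 274 [86. 87. 88.] [-11. -10.   2.  16.]
8 125 [85. 86. 87.] [-11. -10.   2.  16.]
12 0  
16 304 [ 94.  97. 113.] [-10.  -5.   9.  10.]
20 253 [ 93.  97. 116.] [ 8.  9. 10. 11.]
24 124 [ 94.  99. 124.] [10. 10. 10. 11.]
28 2 [131. 131. 131.] [10. 10. 10. 10.]
32 0  
36 0  
40 0  
44 0  
48 0
```

View pics/g3.png

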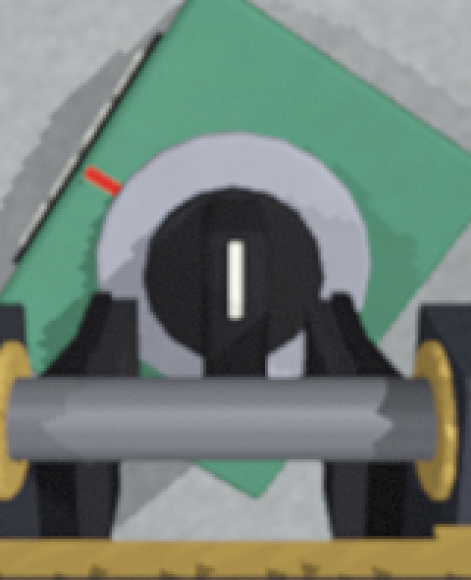

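The picture shows the fingertips ending beside the bar's top at z ≈ 94 mm, above the bar top at 89. The real tips are therefore ~30 mm shorter than stated, so I'll descend another 20 mm, watching the force.

```bash
python3 -m jog '[[0.45,0,0.0012,0.006,0,0,0],[0.45,0,0.0012,0.012,0,0,0],[0.45,0,0.0012,0.017,0,0,0],[0.45,0,0.0012,0.02,0,0,0]]'|sed -n 2,6p; python3 -m jog '[[0.2,0,0,0,0,0,0],[0.05,0,0,0,0,0,0],[0.05,0,0,0,0,0,0],[0.05,0,0,0,0,0,0],[0.05,0,0,0,0,0,0]]'|tail -3
```

```text
position: [0.403, -0.3099, 0.0539]
tcp_rot: [[-0.711, 0.703, -0.001], [0.703, 0.711, 0.001], [0.001, 0.0, -1.0]]
force: [-0.5, -0.1, -0.1]
opening: 0.45
grasp_force: 0.0
force: [4.5, 3.5, 0.1]
opening: 0.16
grasp_force: 30.0
```

```bash
python3 -m jog '[[0.05,0,0.0013,0,0,0,-2],[0.05,0,0.0013,0,0,0,-6],[0.05,0,0.0013,0,0,0,-11],[0.05,0,0.0013,0,0,0,-16],[0.05,0,0.0013,0,0,0,-21],[0.05,0,0.0013,0,0,0,-26],[0.05,0,0.0013,0,0,0,-31],[0.05,0,0.0013,0,0,0,-36],[0.05,0,0.0013,0,0,0,-41],[0.05,0,0.0013,0,0,0,-46],[0.05,0,0.0013,0,0,0,-50],[0.05,0,0.0013,0,0,0,-53]]'; python3 -c "
from h import *
rk();print(np.round(bot.read_state()['moment'],3))"; for k in 1 2; do python3 -m jog '[[0.05,0,0,0,0,0,-1],[0.05,0,0,0,0,0,-2]]' >/dev/null; python3 -c "
from h import *
rk();print(np.round(bot.read_state()['moment'],3))"; done
```

```text
time_s: 31.15
position: [0.4045, -0.3087, 0.0547]
tcp_rot: [[-0.989, -0.147, 0.001], [-0.147, 0.989, 0.0], [-0.001, 0.0, -1.0]]
force: [1.5, 2.9, 0.3]
opening: 0.161
grasp_force: 30.0
t 31.15 rack x,y,z mm [-225.4 -263.4   54.7] yaw 8.43 F [1.5 2.9 0.3]
[ 0.487 -0.361 -0.101]
t 31.4 rack x,y,z mm [-225.4 -263.5   54.7] yaw 10.33 F [3.  4.5 2.1]
[ 0.713 -0.656 -0.066]
t 31.65 rack x,y,z mm [-225.4 -263.5   54.6] yaw 12.31 F [2.7 3.6 2.2]
[ 0.617 -0.618 -0.2  ]
```

```bash
for k in 1 2; do python3 -m jog '[[0.05,0,0,0,0,0,-1],[0.05,0,0,0,0,0,-1.7]]' >/dev/null; python3 -c "
from h import *
rk();print(np.round(bot.read_state()['moment'],3))"; done
```

```text
t 31.9 rack x,y,z mm [-225.4 -263.4   54.6] yaw 13.86 F [2.5 3.7 3.1]
[ 0.714 -0.648 -0.676]
t 32.15 rack x,y,z mm [-225.5 -263.4   54.6] yaw 15.58 F [2.1 4.3 3.7]
[ 0.722 -0.61  -0.771]
```

```bash
python3 -m jog '[[0.2,0,0,0,0,0,0],[0.5,0,0,0,0,0,0],[0.5,0,0,0,0,0,0],[0.5,0,0,-0.01,0,0,0],[0.5,0,0,-0.05,0,0,0],[0.5,0,0,-0.1,0,0,0],[0.5,-0.04,0,-0.15,0,0,0],[0.5,-0.05,0,-0.18,0,0,0],[0.5,-0.05,0,-0.18,0,0,0]]'; python3 knob.py k3 | grep -v disc
```

```text
time_s: 33.28
position: [0.4542, -0.2969, 0.2379]
tcp_rot: [[-0.962, -0.272, 0.005], [-0.273, 0.962, -0.006], [-0.004, -0.007, -1.0]]
force: [-0.8, -0.1, 0.4]
opening: 0.503
grasp_force: 0.0
{'xyz': [0.4067, -0.3117, 0.0832], 'p': 0.89}
bar (array([ 0.4029, -0.311 ]), array([0.0412, 0.0139]), 11.74, np.int64(489), np.float64(0.08818397034558806))
box (array([ 0.4031, -0.3109]), array([0.0902, 0.11  ]), 11.81, np.int64(4587), np.float64(0.04446910034949075))
red [ 0.39157034 -0.32871891  0.16859319] 35
white [ 0.39260463 -0.31281525  0.08862532] 55
t 33.38 rack x,y,z mm [-177.2 -255.   234.3] yaw 15.74 F [-0.2  0.2 -0.8]
0 0 559 419
```

The bar lies at 11.74° and the counter at 11.81°, so the knob is at its zero stop. The row measured home and nothing is being touched, so I'm handing in.

```bash
python3 -c "
from rig import workorder
print(workorder.hand_in())"
```

```text
the job is handed in; nothing more can be done
None
```

The job is handed in, with no verdict returned: the four valve bodies measured as one tight row against the fence and end wall, the reset knob is within 0.1° of zero, and I did not re-check the bystanders by camera at the end.

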